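Clip the interlock key onto the snap hook

ROBOT

A 6-joint arm with a two-finger parallel gripper is mounted at the origin on a cart in front of the work surface, level with it; the furniture and walls round the work are solid. World frame = base frame: x ahead of the robot, y to its left, z up, the work surface at z = 0. Lengths are in mm, angles in degrees, forces in N, time in s.
With the tool pointing down it reaches from about 400 to 825 mm from the base axis. Payload 7 kg.
Tool frame: the origin (TCP) lies midway between the tips of the shut fingers; the grasp point (between the pads) lies 19 mm behind it; z points along the fingers, y is the line along which they close (so a half turn about z gives the same grasp; the last joint's range is limited). The gripper opens to 85 mm and grips with 20 to 120 N. Pads are 22 mm wide; open, the fingers measure 114 mm over their backs; the gripper's body (76 mm by 85 mm) begins 54 mm behind the grasp point. The pads swing forward as they close: fully open they stand 13 mm farther back than shut.
Start: joints at [-49.039, 20.546, 0.682, 0, -70.136, -16.507], TCP at [279.395, -614.438, 231.302] pointing down, gripper open.
Joint ranges: [-176.03, 176.03], [-82.01, 121.73], [-58.28, 71.71], [-173.87, 95.51], [-174.79, -0.11], [-173.66, 173.66]. Speed limits (degrees/s): [136.94, 136.94, 172.46, 180, 180, 180].

INTERFACE

Orientations are given as [roll, pitch, yaw] about the fixed x, y, z axes, in that order (R = Rz(yaw) Ry(pitch) Rx(roll)).
In Python, from cell import get_state, vision, arm gives the robot as it stands.
- The arm moves only by the tool play_rows, never from a script. Its argument "increments" is a list of rows, each an object of numbers: "dx", "dy", "dz": the shift along the tool's x, y, z in m; "twist": the turn about the tool's z in rad. In form: [{"dx": .., "dy": .., "dz": .., "twist": ..}, ...]. A call has 1 to 10 rows; each row is the pose to reach, as a shift and turn from the pose commanded when the call began, along the tool's axes at that moment; what a row does not reach only later rows make up. A row lasts 1/10 s, in which the tool goes at most 50 mm and 8.59 degrees, less where a joint would pass 70% of its speed; a pose out of reach is approached as far as the arm can. A call with a gripper value outside its range is refused whole. "hand" is the finger opening in m, from 0 to 0.0854, set as the call begins (left out, the last holds). The fingers move at their own pace and stop on an object; "squeeze" is the grip in N (left out, the last holds). Time passes only in rows, so rows that repeat a pose let the fingers close. It gives the time, the measured TCP pose, the force, the opening and the grip force at its end, in the units of the state.
- get_state(): the state, without advancing time (a new reading comes with each control period).
- vision.read_camera(name): name is "scene" or "top"; returns the picture (384x512x3 uint8, blue, green, red); there is no depth.
- vision.calibration(name): a dict with "mtx" (3x3 intrinsics, pixels), "k1" (the pictures are not rectified: a ray, as slopes to the right and down, at radius r is drawn at 1 + k1 r^2 times it, then the intrinsics apply), "R" (3x3) and "t" (3): a world point X has camera coordinates R X + t. Camera axes: x right, y down, z forward; pixel columns grow to the right and rows downward; lengths in mm; the calibration is good to about 2 mm. A picture is of the moment at which its call begins. calibration takes no time and is no camera call.
- arm.close_job(): hands the job in; it is judged then, once.
The state is a dict: "clock": time; "q": joint angles; "joint_velocities": joint speeds; "effort": joint torques, N m; "eef_pos": TCP position; "tool_rot": TCP orientation; "contact_force": force on the tool from outside, world axes, zero at the start; "moment": the same for the moment, N m; "opening": finger opening in mm; "finger_force": force on a finger pad.
Only numpy, scipy, OpenCV 4.12 (cv2) and the standard library are available. Lean on these libraries where they do the work, as an engineer would, in place of code of your own. Each camera call takes 0.05 s, during which the arm holds its last target. There are 200 camera calls.

TASK

Hang the cabinet's interlock key up safely: pick it up from the worktop, press its steel ring down onto the sprung gate of the snap hook on the key stand so that the gate swings inward and the ring goes through with the nose of the hook inside it, and let the gate snap shut above it. Leave the key hanging at rest from the closed hook. Be gentle: grip the key firmly, feel for the gate, which gives at 2 to 4 N, and never press on the hook with more than 8 N; leave the other things on the worktop where they are.

Things in the scene. Friction and masses are not known exactly. Their poses are not given: they have to be found in the camera images.
- key: Loose key on the worktop, 98 mm long, about 70 g. Origin: centre of the underside of its black grip; x runs along the key to the ring, z up. Grip: slab 45 long (x -22.5 to 22.5) x 14 wide (y) x 26 mm high (z 0 to 26). A 6 mm neck joins it to a steel ring lying flat at z = 13 mm. A flat blade sticks out to x = -41.5 mm.
- ring (a point): Centre of the key's steel ring, 39.5 mm in +x from the key's origin, 13 mm above its underside; axes as the key's, so the ring lies in xy. Bar 5 mm thick, inner diameter 24, outer 34 mm. The far bar (the part farthest from the grip) is centred 14.5 mm further on in +x.
- stand: Fixed key stand: grey base plate 100 x 90 x 12 mm, steel post 14 mm thick, 275 mm tall, black knob on top. Origin: post's axis at the worktop, z up. A clamp on the post carries the snap hook, in the plane y = 0, pointing to the stand's -x (roughly at the robot). The clamp does not slip, but its height is NOT measured and differs each time (see the gate): find it by touch or sight.
- mouth_foot (a point): Point on the worktop straight below the middle of the hook's mouth; axes as the stand's. The hook is a U, open upward, of 8 mm steel bar. In this point's x the mouth is clear from -11 (nose, the outer leg) to +11 mm (inner leg, towards the post). With the ring level, its far bar over this point and the grip on the -x side, the nose passes inside the ring. Let go, the key hangs, swinging some 4 s.
- gate (a joint): Sprung gate closing the mouth: 0 shut (level), to 1.25 rad swung down; hinged at the inner leg, 5 mm thick. It gives at 2 to 4 N. Shut, its centre line is at z = 170 to 225 mm; the nose top is 4 mm above that. A ring bar whose centre is over 22 mm below that line is past it and it snaps shut above; the bar meets the U's bottom 33 mm below. To hang, it must be past.
- spirit_lamp: Bystander: small round lamp with a domed beige lid, 72 x 79 x 67 mm; origin at the centre of its underside.
- dish_09: Bystander: flat round white dish, 102 mm across, 17 mm high; origin at the centre of its underside.
- micro_rack: Bystander: small block rack with holes, 60 x 110 x 26 mm; origin at the centre of its underside.
There are look-alikes about, which are no part of the job. What is meant by the key is not purple or turquoise, and is the smaller of those in its own colour.

How it is judged (in metres and radians):
On the way:
1. the key's ring, over the mouth of the hook, presses the gate inward (value of joint gate above 0.3 rad and horizontal distance between ring and mouth_foot below 0.03 m and contact force between key and stand above 0.5 N), for 0.05 s.
At the end, for the whole second after the job is handed in: The gate is shut (under 0.12 rad), the key hangs from the hook, ring upwards, within 0.4 rad of vertical, the ring's centre within 30 mm (level) of the middle of the mouth and 100 to 195 mm above the worktop, borne by the stand and nearly at rest (under 0.08 m/s) (value of joint gate below 0.12 rad and horizontal distance between ring and mouth_foot below 0.03 m and angle between key's own x axis and vertical below 0.4 rad and height (world z) of ring between 0.1 and 0.195 m and contact force between key and stand above 0.15 N and linear speed of key below 0.08 m/s); the robot touches nothing.
It fails at once if the stand or hook is pressed with more than 8 N by the held key or the hand ((contact force between key and stand above 8 N and contact force between the fingers and key above 0.5 N) or contact force between the fingers and stand above 8 N).
It fails at once if a bystander (lamp, dish or rack) is moved by more than 30 mm (distance of any of spirit_lamp, dish_09, micro_rack from where it was at the start of the episode above 0.03 m).
It also fails if it takes over 58 s, if anything falls off the work surface, if the arm or the gripper's body presses on something with over 40 N, if the wrist force passes 120 N, or if a joint passes its speed limit or range.

## Working session

There is one attempt and no reset: what is moved stays moved. The work goes in short steps, Python scripts to look and compute and a tool call to move; the robot and the scene stay as the last step left them, time stands still between calls to the robot, and variables do not carry over. Pictures are saved under pics/ and viewed, at most 10 in all, crops included, and the job is handed in when it is done.

Besides the shell and the picture viewer there is one more tool, called after "Request:" as name(argument=value, ...) on one line, values as JSON. play_rows: Moves the arm, as the interface text tells. Its arguments: {"type":"object","properties":{"increments":{"type":"array","items":{"type":"object","properties":{"dx":{"type":"number"},"dy":{"type":"number"},"dz":{"type":"number"},"twist":{"type":"number"}}}},"hand":{"type":"number"},"squeeze":{"type":"number"}},"required":["increments"]}

```bash
mkdir -p pics
cat > h.py <<'E'
import numpy as np, cv2
from cell import get_state, vision, arm
def cal(n):
    c=vision.calibration(n); return np.array(c["mtx"]),c["k1"],np.array(c["R"]),np.array(c["t"]).ravel()
def proj(n,X):
    K,k,R,t=cal(n); p=np.atleast_2d(X)@R.T+t; s=p[:,:2]/p[:,2:]
    s=s*(1+k*(s**2).sum(1,keepdims=True)); return s@K[:2,:2].T+K[:2,2]
def ray(n,uv):
    K,k,R,t=cal(n); d=np.linalg.solve(K,[uv[0],uv[1],1])[:2]; s=d.copy()
    for _ in range(30): s=d/(1+k*(s@s))
    return -R.T@t, R.T@np.array([s[0],s[1],1])
def onz(n,uv,z):
    o,d=ray(n,uv); return o+d*(z-o[2])/d[2]
def tri(a,b):
    (o,d),(p,e)=ray("scene",a),ray("top",b)
    s=np.linalg.lstsq(np.c_[d,-e],p-o,rcond=None)[0]; x,y=o+s[0]*d,p+s[1]*e
    return (x+y)/2,np.linalg.norm(x-y)
E
python3 - <<'E'
from h import *
for n in("scene","top"):
    i=vision.read_camera(n); cv2.imwrite(f"pics/{n}0.png",i); print(n,cal(n))
cv2.imwrite("pics/a.png",cv2.resize(vision.read_camera("scene"),(800,600)))
cv2.imwrite("pics/b.png",cv2.resize(vision.read_camera("top"),(800,600)))
print(get_state())
E
```

```text
scene (array([[355.8166681 ,   0.        , 253.86152196],
       [  0.        , 355.8166681 , 191.340814  ],
       [  0.        ,   0.        ,   1.        ]]), 0.0074692637125373, array([[-0.74749694, -0.66425035,  0.00444972],
       [-0.49244439,  0.54963896, -0.67483001],
       [ 0.44581033, -0.5066246 , -0.7379598 ]]), array([531.15417787, 275.10273858, 885.69612262]))
top (array([[388.874584  ,   0.        , 254.03526645],
       [  0.        , 388.874584  , 195.21552868],
       [  0.        ,   0.        ,   1.        ]]), 0.008567052508068398, array([[-0.21278513, -0.97707146,  0.00733856],
       [-0.87825935,  0.18796354, -0.43969333],
       [ 0.42823242, -0.10000536, -0.89811799]]), array([264.14498598, 541.56559461, 941.8135848 ]))
{'clock': 0.2, 'q': array([-4.90384476e+01,  2.05744730e+01,  6.54730509e-01, -9.56204160e-03,
       -7.01342059e+01, -1.65085358e+01]), 'joint_velocities': array([ 0.0058112 , -0.06796894,  0.21254473, -0.03311558,  0.06907162,
        0.15903012]), 'effort': array([-1.55323040e-03, -5.83157551e+01,  2.93347371e+01,  6.93223894e+00,
       -4.53520508e-03, -1.79151124e-05]), 'eef_pos': array([ 279.29509146, -614.21629947,  230.74758665]), 'tool_rot': array([ 1.79945721e+02, -6.71058014e-03, -1.55550234e+02]), 'contact_force': array([ 0.1997873 , -0.06207051,  0.80062544]), 'moment': array([0.01428799, 0.04065261, 0.02957273]), 'finger_force': 0.0, 'opening': 85.22237890092484}
```

View pics/a.png

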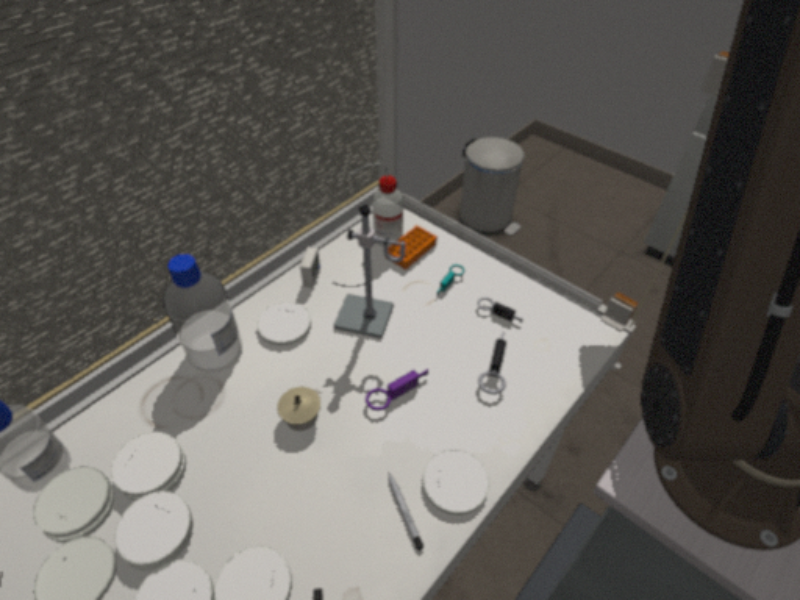

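View pics/b.png

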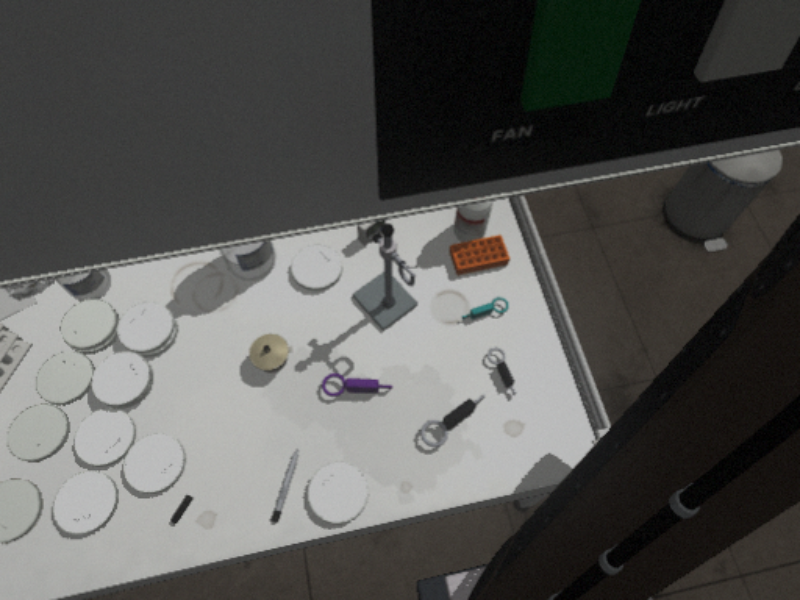

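Candidates for the key, in 800x600 pixels:
- Small black: scene (503,312), top (503,373).
- Large black: scene (498,355), top (459,415).
- Purple: scene (404,384).
- Turquoise: scene (449,279).

Purple and turquoise are excluded, and the small black one looks right. I'll check it in a close crop, along with the hook.

Run:
```python
from h import *
a=cv2.imread("pics/scene0.png");b=cv2.imread("pics/top0.png")
f=lambda i,x,y,w,h,s:cv2.resize(i[y:y+h,x:x+w],None,fx=s,fy=s,interpolation=cv2.INTER_CUBIC)
A=f(a,295,180,50,75,8)  # scene keys
B=f(b,260,215,75,75,5.33)
A2=np.zeros((600,400,3),np.uint8);A2[:]=A
B2=np.zeros((600,400,3),np.uint8);B2[:400]=B[:400,:400]
cv2.imwrite("pics/keys.png",np.hstack([A2,B2]))
C=f(a,210,125,65,100,6);D=f(b,220,135,65,100,6)
cv2.imwrite("pics/hook.png",np.hstack([C,D]))
```

```text
(no output)
```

View pics/keys.png

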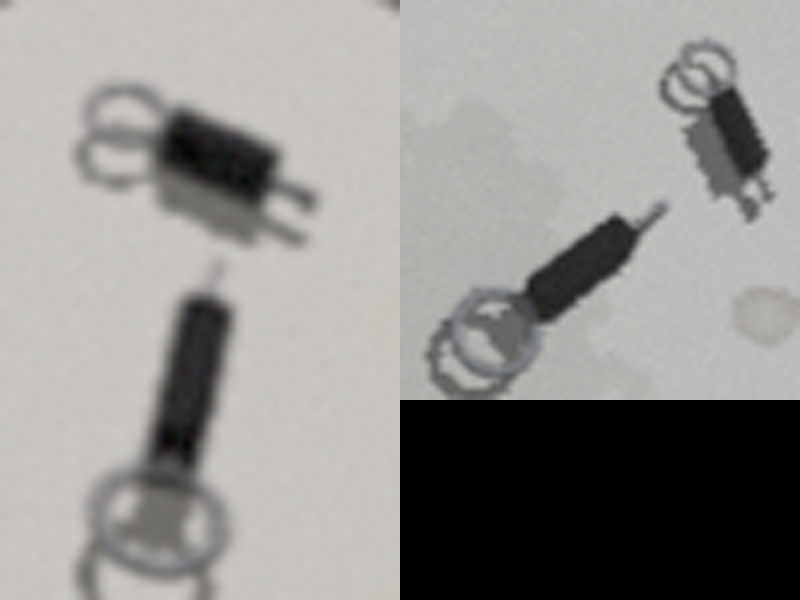

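View pics/hook.png

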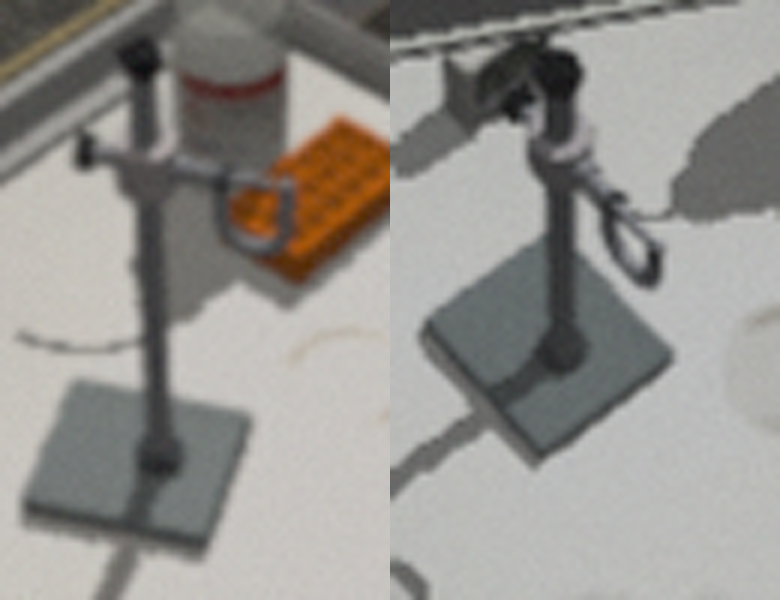

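The left crops show the small black key with its 26 mm high grip. Its ring is at scene (310.5,194.5) and top (317,227.5), with shadows offset beside it. The larger black key is a decoy. The hook crop shows the mouth between the inner leg and the nose, at about scene (252.5,155.5) and top (260.5,172.5).

Run:
```python
from h import *
S=lambda x,y,s,ox,oy:((x+.5)/s-.5+ox,(y+.5)/s-.5+oy)
ks=lambda x,y:S(x,y,8,295,180); kt=lambda x,y:S(x-400,y,5.333,260,215)
hs=lambda x,y:S(x,y,6,210,125); ht=lambda x,y:S(x-390,y,6,220,135)
def T(n,a,b): print(n,*[np.round(v,1) for v in tri(a,b)])
T("ring",ks(126,120),kt(706,68)); T("blade tip",ks(312,203),kt(768,196))
T("knob",hs(138,55),ht(556,68)); T("gatemid",hs(257,183),ht(636,225))
T("Ubottom",hs(258,245),ht(640,280)); T("nose top",hs(287,188),ht(657,243)); T("clamp",hs(150,170),ht(560,150))
T("gate inner",hs(222,178),ht(612,200));
print("ring z13",onz("scene",ks(126,120),13),onz("top",kt(706,68),13))
print("tip z13",onz("scene",ks(312,203),13),onz("top",kt(768,196),13))
for n,f,cs in(("scene",hs,[(78,380),(250,410),(205,540),(25,500)]),("top",ht,[(548,233),(673,352),(538,455),(422,328)])):
    P=np.array([onz(n,f(*c),12) for c in cs]); print(n,P[:,:2].round(0).tolist(),P.mean(0).round(1)); 
    e=P-np.roll(P,1,0);print(np.degrees(np.arctan2(e[:,1],e[:,0])).round(1),np.linalg.norm(e,axis=1).round(0))
```

```text
ring [499.4 -29.7   4.1] 0.3
blade tip [420.8 -41.2   5.4] 0.2
knob [653.7 147.3 267.6] 0.0
gatemid [608.1 122.2 205.7] 0.4
Ubottom [604.6 121.6 167.5] 6.5
nose top [597.3 115.1 204.9] 0.8
clamp [651.8 146.1 204. ] 1.5
gate inner [622.6 129.5 205. ] 0.0
ring z13 [495.40683116 -22.44439968  13.        ] [496.53501661 -27.38429159  13.        ]
tip z13 [418.10114457 -34.89204073  13.        ] [418.84626575 -39.16340488  13.        ]
scene [[720.0, 139.0], [638.0, 94.0], [596.0, 174.0], [681.0, 215.0]] [658.6 155.6  12. ]
[ -63.1 -151.4  117.5   26. ] [85. 93. 89. 94.]
top [[719.0, 140.0], [637.0, 92.0], [595.0, 171.0], [678.0, 215.0]] [657.2 154.4  12. ]
[ -61.1 -149.4  117.9   28.1] [85. 95. 90. 93.]
```

The two key views disagree by about 5 mm across the key, which the open gripper can absorb. Estimates:
- **Key:** yaw about 8.7°, origin about (457,-30).
- **Stand:** yaw about 28°.
- **Mouth:** about (608,122), gate at z about 205.

Moving above the key.

Request:
play_rows(increments=[{"dx":-0.02,"dy":0.023,"dz":0.005,"twist":0.02},{"dx":-0.05,"dy":0.057,"dz":0.015,"twist":0.05},{"dx":-0.08,"dy":0.091,"dz":0.025,"twist":0.08},{"dx":-0.11,"dy":0.125,"dz":0.035,"twist":0.11},{"dx":-0.14,"dy":0.159,"dz":0.045,"twist":0.14},{"dx":-0.17,"dy":0.193,"dz":0.055,"twist":0.17},{"dx":-0.2,"dy":0.227,"dz":0.065,"twist":0.2},{"dx":-0.23,"dy":0.261,"dz":0.075,"twist":0.23},{"dx":-0.26,"dy":0.295,"dz":0.085,"twist":0.26},{"dx":-0.28,"dy":0.318,"dz":0.09,"twist":0.275}], hand=0.05, squeeze=80)

```text
clock: 1.2
eef_pos: [402.6, -206.7, 140.8]
tool_rot: [180.0, -0.0, -171.3]
contact_force: [0.0, -0.1, -0.3]
opening: 50.2
finger_force: 0.0
```

Request:
play_rows(increments=[{"dx":-0.014,"dy":0.03,"dz":0.01},{"dx":-0.034,"dy":0.07,"dz":0.02},{"dx":-0.054,"dy":0.11,"dz":0.03},{"dx":-0.07,"dy":0.145,"dz":0.04},{"dx":-0.08,"dy":0.166,"dz":0.05},{"dx":-0.08,"dy":0.166,"dz":0.06},{"dx":-0.08,"dy":0.166,"dz":0.06}])

```text
schema error: expected keys dx, dy, dz, twist
```

Run:
```python
from h import *
a=vision.read_camera("scene");b=vision.read_camera("top")
cv2.imwrite("pics/s1.png",a);cv2.imwrite("pics/t1.png",b)
f=lambda i,x,y,w,h,s:cv2.resize(i[y:y+h,x:x+w],None,fx=s,fy=s,interpolation=cv2.INTER_CUBIC)
cv2.imwrite("pics/c.png",np.hstack([f(a,280,140,80,100,5),f(b,280,180,80,100,5)]))
for n,o in(("scene",(280,140)),("top",(280,180))):
    P=get_state()["eef_pos"]; print(n,(proj(n,[P,[P[0],P[1],26]])-o)*5)
```

```text
scene [[483.35934942  36.35957713]
 [437.1915154  172.61812668]]
top [[605.70922463 243.68207906]
 [535.8512393  316.56547592]]
```

View pics/c.png

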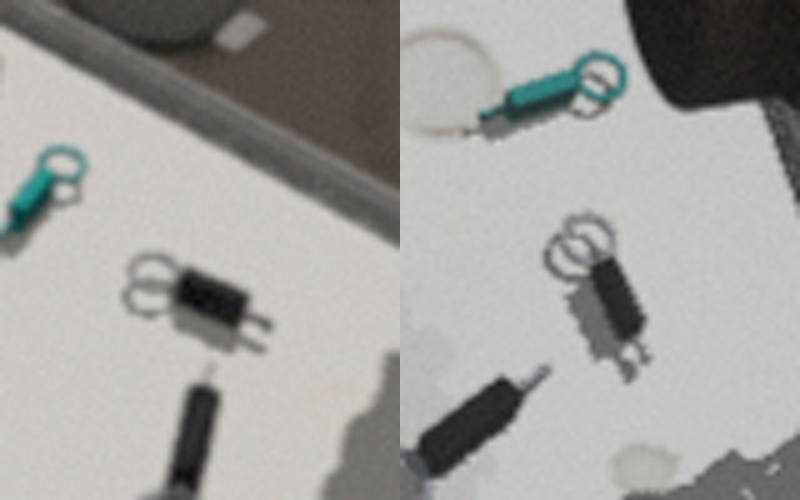

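The picture shows the small black key undisturbed: ring at scene (311,194), top (317.5,228). The arm didn't move because every row needs all four keys, so I'm resending.

Request:
play_rows(increments=[{"dx":-0.014,"dy":0.03,"dz":0.01,"twist":0},{"dx":-0.034,"dy":0.07,"dz":0.02,"twist":0},{"dx":-0.054,"dy":0.11,"dz":0.03,"twist":0},{"dx":-0.07,"dy":0.145,"dz":0.04,"twist":0},{"dx":-0.08,"dy":0.166,"dz":0.05,"twist":0},{"dx":-0.08,"dy":0.166,"dz":0.06,"twist":0},{"dx":-0.08,"dy":0.166,"dz":0.06,"twist":0}])

```text
clock: 2.0
eef_pos: [455.7, -33.1, 80.1]
tool_rot: [-180.0, -0.2, -171.3]
contact_force: [-0.8, 0.3, 0.2]
opening: 49.6
finger_force: 0.0
```

Run:
```python
from h import *
a=vision.read_camera("scene");b=vision.read_camera("top")
cv2.imwrite("pics/s2.png",a);cv2.imwrite("pics/t2.png",b)
f=lambda i,x,y,w,h,s:cv2.resize(i[y:y+h,x:x+w],None,fx=s,fy=s,interpolation=cv2.INTER_CUBIC)
cv2.imwrite("pics/d.png",np.hstack([f(a,280,140,80,100,5),f(b,280,180,80,100,5)]))
P=get_state()["eef_pos"];print(P)
for n,o in(("scene",(280,140)),("top",(280,180))):
    print(n,((proj(n,[P,[457,-30,26],[457,-30,0]])-o)*5).round(0).tolist())
```

```text
[456.25440503 -33.69737752  81.26944971]
scene [[231.0, 218.0], [213.0, 283.0], [207.0, 311.0]]
top [[236.0, 256.0], [212.0, 290.0], [205.0, 306.0]]
```

View pics/d.png

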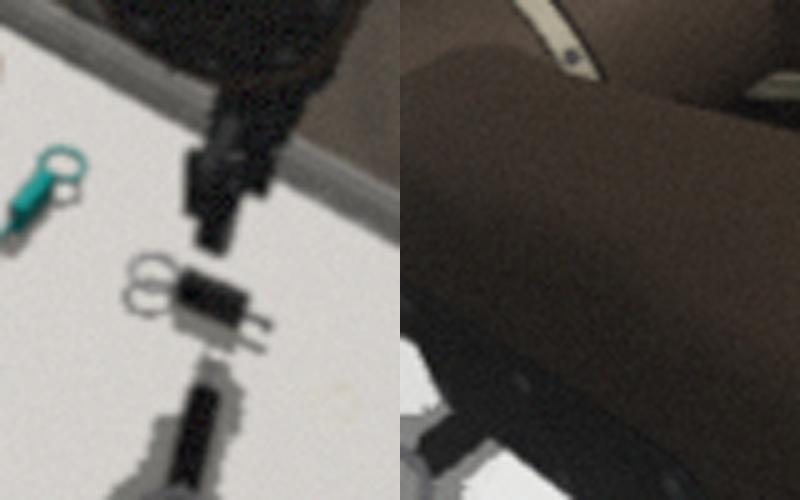

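The scene view shows the fingers straddling the key's grip, with grip centre about (212,290) in the crop. The arm hides the top view. Next I descend and close.

Request:
play_rows(increments=[{"dx":0,"dy":0,"dz":0.01,"twist":0},{"dx":0,"dy":0,"dz":0.025,"twist":0},{"dx":0,"dy":0,"dz":0.04,"twist":0},{"dx":0,"dy":0,"dz":0.055,"twist":0},{"dx":0,"dy":0,"dz":0.066,"twist":0},{"dx":0,"dy":0,"dz":0.073,"twist":0},{"dx":0,"dy":0,"dz":0.076,"twist":0},{"dx":0,"dy":0,"dz":0.076,"twist":0}])

```text
clock: 2.9
eef_pos: [456.5, -33.2, 5.1]
tool_rot: [-180.0, -0.0, -171.3]
contact_force: [-0.1, 0.5, -0.5]
opening: 49.9
finger_force: 0.0
```

Request:
play_rows(increments=[{"dx":0,"dy":0,"dz":0,"twist":0},{"dx":0,"dy":0,"dz":0,"twist":0},{"dx":0,"dy":0,"dz":0,"twist":0},{"dx":0,"dy":0,"dz":0,"twist":0},{"dx":0,"dy":0,"dz":0,"twist":0},{"dx":0,"dy":0,"dz":0,"twist":0},{"dx":0,"dy":0,"dz":0,"twist":0},{"dx":0,"dy":0,"dz":0,"twist":0}], hand=0, squeeze=80)

```text
clock: 3.7
eef_pos: [457.0, -32.7, 6.0]
tool_rot: [180.0, 0.1, -171.3]
contact_force: [-1.5, -0.1, 5.7]
opening: 12.1
finger_force: 78.4
```

Gripped at about 80 N. Lift, then move above the hook.

Request:
play_rows(increments=[{"dx":0,"dy":0,"dz":-0.01,"twist":0},{"dx":0,"dy":0,"dz":-0.035,"twist":0},{"dx":0,"dy":0,"dz":-0.07,"twist":0},{"dx":0,"dy":0,"dz":-0.11,"twist":0},{"dx":0,"dy":0,"dz":-0.15,"twist":-0.02},{"dx":-0.01,"dy":0.009,"dz":-0.19,"twist":-0.06},{"dx":-0.025,"dy":0.023,"dz":-0.22,"twist":-0.12},{"dx":-0.045,"dy":0.042,"dz":-0.238,"twist":-0.18},{"dx":-0.065,"dy":0.06,"dz":-0.245,"twist":-0.24},{"dx":-0.08,"dy":0.075,"dz":-0.25,"twist":-0.3}])

```text
clock: 4.7
eef_pos: [525.1, 54.4, 257.3]
tool_rot: [180.0, 0.1, -154.0]
contact_force: [0.2, -0.2, -1.6]
opening: 11.8
finger_force: 78.0
```

Request:
play_rows(increments=[{"dx":-0.015,"dy":0.007,"dz":0.002,"twist":-0.02},{"dx":-0.032,"dy":0.015,"dz":0.004,"twist":-0.037},{"dx":-0.044,"dy":0.02,"dz":0.006,"twist":-0.037},{"dx":-0.05,"dy":0.023,"dz":0.006,"twist":-0.037},{"dx":-0.05,"dy":0.023,"dz":0.006,"twist":-0.037},{"dx":-0.05,"dy":0.023,"dz":0.006,"twist":-0.037}])

```text
clock: 5.3
eef_pos: [559.0, 95.6, 249.1]
tool_rot: [180.0, -0.0, -152.0]
contact_force: [0.5, -0.8, -0.1]
opening: 12.3
finger_force: 78.0
```

Run:
```python
from h import *
a=vision.read_camera("scene");b=vision.read_camera("top")
cv2.imwrite("pics/s3.png",a);cv2.imwrite("pics/t3.png",b)
f=lambda i,x,y,w,h,s:cv2.resize(i[y:y+h,x:x+w],None,fx=s,fy=s,interpolation=cv2.INTER_CUBIC)
cv2.imwrite("pics/e.png",np.hstack([f(a,220,100,66,100,6),f(b,220,120,66,100,6)]))
print(get_state()["eef_pos"])
```

```text
[558.97736878  95.3977774  249.42875024]
```

View pics/e.png

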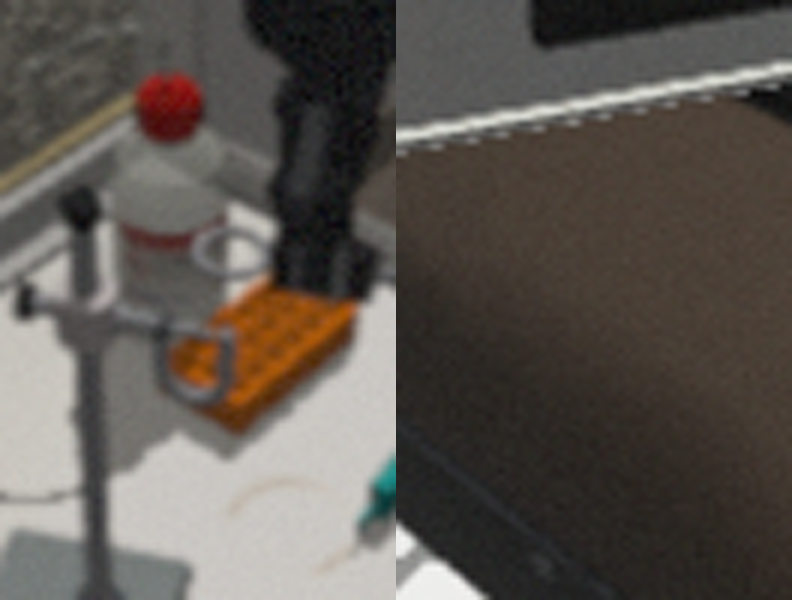

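The scene view shows the ring level at crop (233,253), just up and right of the hook mouth (gate at about (197,328)). The arm hides the top view. I'll compare this with the projection of the held ring and the hook model.

Run:
```python
from h import *
c=lambda P:((proj("scene",P)-[220,100])*6+2.5).round(1).tolist()
y=np.radians(28);u=np.array([np.cos(y),np.sin(y),0])
T=np.array([559,95.4,249.3])
for zo in(6,8,10):
  print(zo,"centre,far,near,axis tips",c([T+s*u+[0,0,zo] for s in(39.5,54,22.5)]))
n=np.array([-u[1],u[0],0])
print("side bars",c([T+39.5*u+s*14.5*n+[0,0,8] for s in(-1,1)]))
for m in ([608,122],[608,124],[606,120]):
  M=np.array([*m,0.])
  for zg in(200,205,210): print(m,zg,"inner,mid,nosetop,Ubot",c([M+15*u+[0,0,zg],M+[0,0,zg],M-15*u+[0,0,zg+4],M+[0,0,zg-37]]))
print("post",c([[608+50*u[0],122+50*u[1],z] for z in(12,205,268)]))
# ring ellipse measure
print("px/mm along u,n,z",[(np.array(c([[608,122,205]+v])[0])-c([[608,122,205]])[0]).round(2).tolist() for v in(u*10,n*10,np.array([0,0,10.]))])
```

```text
6 centre,far,near,axis tips [[235.6, 250.7], [202.3, 245.4], [274.8, 256.9]]
8 centre,far,near,axis tips [[235.7, 247.0], [202.4, 241.7], [275.0, 253.2]]
10 centre,far,near,axis tips [[235.8, 243.3], [202.4, 238.0], [275.1, 249.5]]
side bars [[243.4, 225.8], [227.8, 268.6]]
[608, 122] 200 inner,mid,nosetop,Ubot [[165.1, 337.3], [197.8, 342.7], [230.9, 341.4], [197.7, 403.2]]
[608, 122] 205 inner,mid,nosetop,Ubot [[165.0, 328.8], [197.9, 334.3], [231.0, 332.9], [197.7, 395.3]]
[608, 122] 210 inner,mid,nosetop,Ubot [[164.9, 320.3], [197.9, 325.8], [231.2, 324.4], [197.7, 387.2]]
[608, 124] 200 inner,mid,nosetop,Ubot [[162.1, 339.5], [194.8, 345.0], [227.9, 343.7], [194.8, 405.5]]
[608, 124] 205 inner,mid,nosetop,Ubot [[161.9, 331.1], [194.8, 336.5], [228.0, 335.2], [194.8, 397.5]]
[608, 124] 210 inner,mid,nosetop,Ubot [[161.8, 322.6], [194.9, 328.0], [228.2, 326.6], [194.8, 389.5]]
[606, 120] 200 inner,mid,nosetop,Ubot [[171.4, 337.0], [204.2, 342.5], [237.3, 341.2], [203.9, 403.0]]
[606, 120] 205 inner,mid,nosetop,Ubot [[171.4, 328.6], [204.3, 334.0], [237.4, 332.7], [203.9, 395.0]]
[606, 120] 210 inner,mid,nosetop,Ubot [[171.3, 320.1], [204.3, 325.5], [237.6, 324.1], [204.0, 387.0]]
post [[102.4, 600.9], [88.9, 316.2], [83.5, 203.8]]
px/mm along u,n,z [[-22.0, -3.7], [-5.5, 14.8], [0.0, -17.1]]
```

The in-hand offset is small: the far bar images about 1 mm to the nose side of the mouth's middle, as wanted. I'll go down to just above the gate, then feel for it.

Request:
play_rows(increments=[{"dx":0,"dy":0,"dz":0.006,"twist":0},{"dx":0,"dy":0,"dz":0.014,"twist":0},{"dx":0,"dy":0,"dz":0.022,"twist":0},{"dx":0,"dy":0,"dz":0.028,"twist":0},{"dx":0,"dy":0,"dz":0.032,"twist":0},{"dx":0,"dy":0,"dz":0.034,"twist":0},{"dx":0,"dy":0,"dz":0.034,"twist":0}])

```text
clock: 6.1
eef_pos: [559.2, 95.8, 215.0]
tool_rot: [-180.0, -0.0, -152.0]
contact_force: [-0.4, 0.5, -0.4]
opening: 12.3
finger_force: 78.0
```

Request:
play_rows(increments=[{"dx":0,"dy":0,"dz":0.001,"twist":0},{"dx":0,"dy":0,"dz":0.002,"twist":0},{"dx":0,"dy":0,"dz":0.003,"twist":0},{"dx":0,"dy":0,"dz":0.004,"twist":0},{"dx":0,"dy":0,"dz":0.005,"twist":0},{"dx":0,"dy":0,"dz":0.005,"twist":0}])

```text
clock: 6.7
eef_pos: [559.2, 95.8, 210.2]
tool_rot: [-180.0, -0.0, -152.0]
contact_force: [-0.3, 1.4, -1.0]
opening: 12.3
finger_force: 78.0
```

Request:
play_rows(increments=[{"dx":0,"dy":0,"dz":0.001,"twist":0},{"dx":0,"dy":0,"dz":0.002,"twist":0},{"dx":0,"dy":0,"dz":0.003,"twist":0},{"dx":0,"dy":0,"dz":0.003,"twist":0},{"dx":0,"dy":0,"dz":0.003,"twist":0}])

```text
clock: 7.2
eef_pos: [559.3, 95.8, 207.4]
tool_rot: [-180.0, -0.0, -152.0]
contact_force: [-1.4, -0.6, 1.3]
opening: 12.5
finger_force: 78.2
```

Request:
play_rows(increments=[{"dx":0,"dy":0,"dz":0.001,"twist":0},{"dx":0,"dy":0,"dz":0.002,"twist":0},{"dx":0,"dy":0,"dz":0.002,"twist":0}])

```text
clock: 7.5
eef_pos: [559.3, 95.9, 205.2]
tool_rot: [-180.0, -0.0, -152.0]
contact_force: [-0.4, -1.4, 0.9]
opening: 12.2
finger_force: 78.2
```

Request:
play_rows(increments=[{"dx":0,"dy":0,"dz":0.001,"twist":0},{"dx":0,"dy":0,"dz":0.002,"twist":0},{"dx":0,"dy":0,"dz":0.002,"twist":0}])

```text
clock: 7.8
eef_pos: [559.5, 96.0, 203.3]
tool_rot: [-180.0, 0.0, -152.0]
contact_force: [0.2, -1.2, 2.0]
opening: 12.5
finger_force: 78.3
```

Request:
play_rows(increments=[{"dx":0,"dy":0,"dz":0.001,"twist":0},{"dx":0,"dy":0,"dz":0.001,"twist":0}])

```text
clock: 8.0
eef_pos: [559.6, 96.0, 202.4]
tool_rot: [-180.0, 0.0, -152.0]
contact_force: [-0.2, 0.6, 3.3]
opening: 12.3
finger_force: 78.4
```

```bash
cat > avg.py <<'E'
from h import *
F=[];M=[]
for i in range(8):
    a=vision.read_camera("scene"); s=get_state(); F.append(s["contact_force"]);M.append(s["moment"])
print(s["clock"],s["eef_pos"].round(1),"F",np.mean(F,0).round(2),"M",np.mean(M,0).round(3))
cv2.imwrite("pics/last.png",cv2.resize(a[100:200,210:293],None,fx=6,fy=6,interpolation=cv2.INTER_CUBIC))
E
python3 avg.py
```

```text
8.4 [559.4  96.  202.4] F [ 0.5  -0.22  2.51] M [ 0.154 -0.266 -0.013]
```

Contact at about 3 N. One look will show whether it's the gate or the nose.

View pics/last.png

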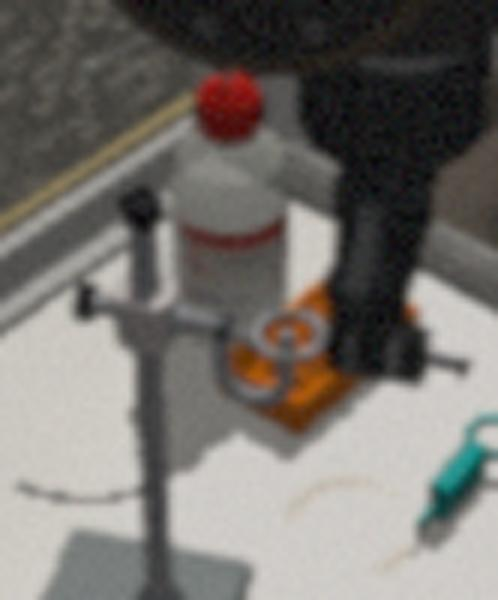

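The nose top (287,330) sits inside the ring, which is centred at (290,335), with the far bar over the gate. Pressing down in small steps.

Request:
play_rows(increments=[{"dx":0,"dy":0,"dz":0.001,"twist":0},{"dx":0,"dy":0,"dz":0.002,"twist":0}])

```text
clock: 8.6
eef_pos: [559.3, 95.9, 200.3]
tool_rot: [-180.0, 0.0, -152.0]
contact_force: [0.6, 0.4, 1.7]
opening: 12.0
finger_force: 78.4
```

Request:
play_rows(increments=[{"dx":0,"dy":0,"dz":0.001,"twist":0},{"dx":0,"dy":0,"dz":0.002,"twist":0}])

```text
clock: 8.8
eef_pos: [559.2, 95.8, 198.1]
tool_rot: [-180.0, -0.0, -152.0]
contact_force: [-0.7, -0.4, 2.5]
opening: 12.3
finger_force: 78.4
```

Request:
play_rows(increments=[{"dx":0,"dy":0,"dz":0.001,"twist":0},{"dx":0,"dy":0,"dz":0.002,"twist":0}])

```text
clock: 9.0
eef_pos: [559.1, 95.8, 196.1]
tool_rot: [180.0, -0.0, -152.0]
contact_force: [-0.3, -0.1, 2.8]
opening: 12.6
finger_force: 78.4
```

The gate is giving at 2–3 N, so I continue.

Request:
play_rows(increments=[{"dx":0,"dy":0,"dz":0.001,"twist":0},{"dx":0,"dy":0,"dz":0.002,"twist":0},{"dx":0,"dy":0,"dz":0.003,"twist":0},{"dx":0,"dy":0,"dz":0.004,"twist":0}])

```text
clock: 9.4
eef_pos: [559.2, 95.8, 192.1]
tool_rot: [180.0, -0.0, -152.0]
contact_force: [-0.2, -0.2, 1.9]
opening: 12.3
finger_force: 78.4
```

Request:
play_rows(increments=[{"dx":0,"dy":0,"dz":0.001,"twist":0},{"dx":0,"dy":0,"dz":0.002,"twist":0},{"dx":0,"dy":0,"dz":0.003,"twist":0}])

```text
clock: 9.7
eef_pos: [559.2, 95.8, 189.1]
tool_rot: [180.0, -0.0, -152.0]
contact_force: [-0.3, -0.1, 2.4]
opening: 12.7
finger_force: 78.4
```

Request:
play_rows(increments=[{"dx":0,"dy":0,"dz":0.001,"twist":0},{"dx":0,"dy":0,"dz":0.002,"twist":0},{"dx":0,"dy":0,"dz":0.003,"twist":0}])

```text
clock: 10.0
eef_pos: [558.8, 95.7, 185.9]
tool_rot: [180.0, -0.1, -152.0]
contact_force: [-3.2, -0.4, -0.4]
opening: 12.2
finger_force: 78.3
```

Request:
play_rows(increments=[{"dx":0,"dy":0,"dz":0.001,"twist":0},{"dx":0,"dy":0,"dz":0.002,"twist":0},{"dx":0,"dy":0,"dz":0.003,"twist":0}])

```text
clock: 10.3
eef_pos: [559.6, 96.2, 183.1]
tool_rot: [180.0, 0.0, -152.0]
contact_force: [-0.5, 0.4, -0.5]
opening: 12.5
finger_force: 78.1
```

Request:
play_rows(increments=[{"dx":0,"dy":0,"dz":0.001,"twist":0},{"dx":0,"dy":0,"dz":0.002,"twist":0}])

```text
clock: 10.5
eef_pos: [559.5, 96.1, 181.3]
tool_rot: [180.0, 0.0, -152.0]
contact_force: [-0.6, -0.0, -0.6]
opening: 11.9
finger_force: 78.1
```

Request:
play_rows(increments=[{"dx":0,"dy":0,"dz":0.001,"twist":0},{"dx":0,"dy":0,"dz":0.002,"twist":0}])

```text
clock: 10.7
eef_pos: [559.4, 95.9, 179.2]
tool_rot: [180.0, 0.0, -152.0]
contact_force: [-0.5, -1.0, -0.3]
opening: 12.3
finger_force: 78.1
```

```bash
python3 avg.py
```

```text
11.1 [559.3  95.9 179.3] F [-0.09  0.14 -0.66] M [-0.012  0.012  0.002]
```

The gate force has vanished (now -0.7 N, just the key's weight), so the bar is past and the gate has snapped. I'll go 5 mm lower, then look.

Request:
play_rows(increments=[{"dx":0,"dy":0,"dz":0.001,"twist":0},{"dx":0,"dy":0,"dz":0.002,"twist":0},{"dx":0,"dy":0,"dz":0.003,"twist":0},{"dx":0,"dy":0,"dz":0.004,"twist":0},{"dx":0,"dy":0,"dz":0.005,"twist":0},{"dx":0,"dy":0,"dz":0.005,"twist":0}])

```text
clock: 11.7
eef_pos: [559.2, 95.8, 174.1]
tool_rot: [180.0, -0.0, -152.0]
contact_force: [0.2, -0.6, -0.9]
opening: 12.4
finger_force: 78.1
```

```bash
python3 avg.py
```

```text
12.1 [559.3  95.9 174.4] F [-0.03  0.24 -0.51] M [ 0.008  0.01  -0.012]
```

View pics/last.png

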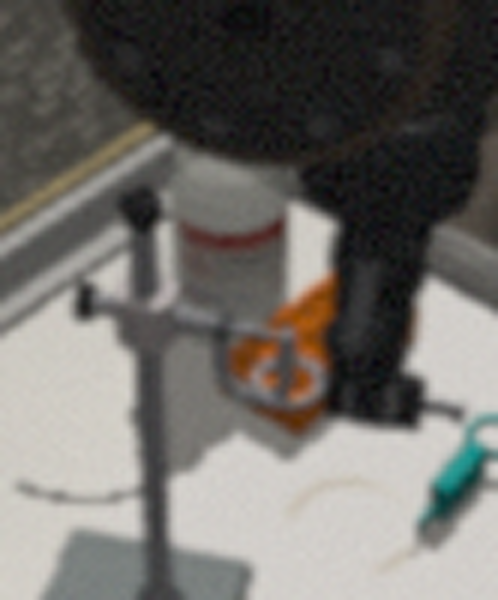

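The gate (255,333) is shut above the ring, and the nose leg passes through the ring at (288,378). I'll lower a little more for a short drop, then release.

Request:
play_rows(increments=[{"dx":0,"dy":0,"dz":0.001,"twist":0},{"dx":0,"dy":0,"dz":0.002,"twist":0},{"dx":0,"dy":0,"dz":0.003,"twist":0},{"dx":0,"dy":0,"dz":0.004,"twist":0},{"dx":0,"dy":0,"dz":0.004,"twist":0}])

```text
clock: 12.6
eef_pos: [559.6, 95.9, 170.8]
tool_rot: [-180.0, 0.0, -152.0]
contact_force: [-0.8, -1.0, 4.0]
opening: 12.4
finger_force: 78.8
```

Request:
play_rows(increments=[{"dx":0,"dy":0,"dz":0,"twist":0},{"dx":0,"dy":0,"dz":0,"twist":0},{"dx":0,"dy":0,"dz":0,"twist":0},{"dx":0,"dy":0,"dz":0,"twist":0},{"dx":0,"dy":0,"dz":0,"twist":0},{"dx":0,"dy":0,"dz":0,"twist":0},{"dx":0,"dy":0,"dz":0,"twist":0},{"dx":0,"dy":0,"dz":0,"twist":0},{"dx":0,"dy":0,"dz":0,"twist":0},{"dx":0,"dy":0,"dz":0,"twist":0}], hand=0.06)

```text
clock: 13.6
eef_pos: [559.3, 95.9, 170.3]
tool_rot: [180.0, 0.0, -152.0]
contact_force: [0.3, 0.8, -0.5]
opening: 60.1
finger_force: 0.0
```

Request:
play_rows(increments=[{"dx":0.003,"dy":0,"dz":-0.005,"twist":0},{"dx":0.01,"dy":0,"dz":-0.015,"twist":0},{"dx":0.02,"dy":0,"dz":-0.03,"twist":0},{"dx":0.035,"dy":0,"dz":-0.05,"twist":0},{"dx":0.05,"dy":0,"dz":-0.07,"twist":0},{"dx":0.07,"dy":0,"dz":-0.09,"twist":0},{"dx":0.09,"dy":0,"dz":-0.11,"twist":0},{"dx":0.105,"dy":0,"dz":-0.12,"twist":0},{"dx":0.115,"dy":0,"dz":-0.12,"twist":0},{"dx":0.115,"dy":0,"dz":-0.12,"twist":0}])

```text
clock: 14.6
eef_pos: [456.6, 41.3, 291.3]
tool_rot: [180.0, 0.1, -152.0]
contact_force: [0.6, 1.2, 0.6]
opening: 60.0
finger_force: 0.0
```

Run:
```python
from h import *
p=None
for i in range(140):
    a=vision.read_camera("scene")
    if i%20==0:
        c=cv2.GaussianBlur(a[140:200,235:275],(5,5),0).astype(float)
        if p is not None: print(i,np.abs(c-p).max().round(1))
        p=c
print(get_state()["clock"],get_state()["contact_force"])
cv2.imwrite("pics/fin.png",cv2.resize(a[100:200,210:293],None,fx=6,fy=6,interpolation=cv2.INTER_CUBIC))
```

```text
20 87.0
40 16.0
60 4.0
80 6.0
100 5.0
120 6.0
21.6 [ 0.27217808  0.3107937  -0.13937996]
```

View pics/fin.png

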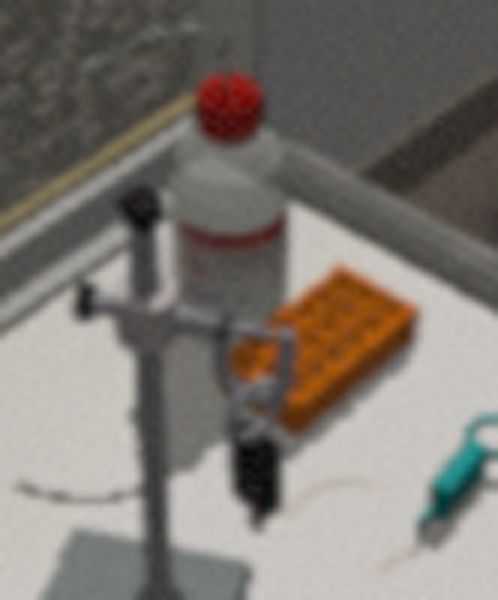

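The key hangs at rest and vertical, grip at (256,475), from the closed hook. The rack is undisturbed and the arm is clear.

```bash
python3 -c "
from cell import arm; print(arm.close_job())"
```

```text
the job is handed in; nothing more can be done
None
```

The key is hanging at rest from the closed snap hook and the job is handed in at about 22 s; the highest force I read at the hook was about 4 N.

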